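# Test the pump of a dispenser bottle and shelve it

## Task

Test the pump of the flat clear bottle that has a pump: lay the bottle, on its broad side as it lies now, with its base flat against the steel bench stop, gently push the pump head fully home with the fingertips so that the stop takes the push, and keep it there for a second. Then put the bottle back, lying on its broad side, fully down in its own tray, the empty one shaped like it. Leave all the other stock where it is.

Things in the scene. Friction and masses are not known exactly. Their poses are not given: they have to be found in the camera images.
- bottle_center (a point): Centre of the clear block of the flat pump bottle: 120 long (x) x 60 wide (y) x 46 mm high (z), lying on its broad side, so this point is 23 mm above what it lies on. The bottle's x runs from the white pump to the base; base face 60 mm away along +x. Grip it across the 60 mm width, fingertips at least 20 mm above its underside so that they clear the tray's rim.
- bottle_base (a point): Centre of the bottle's flat base face (60 mm from bottle_center along +x, 23 mm above the underside).
- pump_top (a point): Centre of the round end face (26 mm across) of the white pump head, the face to push; same axes as the bottle. With the pump out it is 112 mm from bottle_center along the bottle's -x, 23 mm above the underside, and it looks level along -x. A spout reaches 45 mm from the head to the bottle's +y side. It moves with the pump.
- pump (a joint): Pump travel in m: 0 = fully out, 0.012 = fully home; pushed along the bottle's +x. It is sprung: it starts to move at about 3 N, needs about 9 N to be fully home, then is rigid (a steady push of 10 to 20 N is right), and springs out when let go. Unbraced, the bottle just slides away at about 2 to 3 N, before the pump moves.
- stop_face (a point): Centre of the face of the fixed steel bench stop, 23 mm above the bench: an upright plate 130 wide (y) x 50 high x 10 mm, its foot behind it (to 70 mm along +x). Its x is level and points into the face, away from the robot: the bottle's base face rests on it, the bottle's x along this x. The space before it is free.
- stop: The bench stop of stop_face: origin at the foot of the face on the bench, same axes.
- nest: The bottle's own fixed grey tray, the only empty one of three side by side. Origin: its underside, below the pocket's centre, where the block's centre belongs (27 mm up). Pocket 130 (x) x 70 (y) mm, floor 4 mm and rims 18 mm above the bench, a 44 mm gap in its -x wall for the collar: the bottle fits one way round, its x along the tray's x. A tongue with a picture card reaches 122 mm along -x.
- bottle: The whole pump bottle, 0.16 to 0.3 kg: origin on its underside below bottle_center, same axes. Its white collar (31 mm thick) ends 80 mm along -x, the pump head is beyond.
- carton: Bystander: cardboard carton 110 x 48 x 50 mm lying in the tray next to the nest or next but one.
- round_bottle: Bystander: round amber bottle, 113 long, 44 mm thick, lying in another tray.
- capped_bottle: Bystander: clear flat bottle with a white collar but no pump, block 120 x 60 x 46 mm, lying on the bench.
- label_roll: Bystander: paper label roll 80 mm across, 30 mm high, flat on the bench.
- spare_pump: Bystander: white pump without a bottle, standing, 34 mm across the foot, 52 mm high.
- jar: Bystander: jar 64 mm across, 62 mm high.
- label_gun: Bystander: grey label gun, 135 x 45 x 64 mm high.
There are look-alikes about, which are no part of the job. What is shaped like the bottle but purple is not meant. Leave any brown look-alike of the nest alone.

How it is judged:
By the outcome, as a careful person would: the job done as asked, in the order asked, and still so for the second after the job is handed in, with the robot touching nothing.
It also fails if it takes over 69 s, if anything falls off the work surface, if the arm or the gripper's body presses on something with over 40 N, if the wrist force passes 120 N, or if a joint passes its speed limit or range.

## Robot

A 7-joint arm with a two-finger parallel gripper is mounted at the origin on the work surface. World frame = base frame: x ahead of the robot, y to its left, z up, the work surface at z = 0. Lengths are in mm, angles in rad, forces in N, time in s.
With the tool pointing down it reaches from about 400 to 875 mm from the base axis. Payload 4.4 kg.
Tool frame: the origin (TCP) lies at the very end of the fingers, on their centre line; the grasp point (between the pads) lies 19 mm behind it; z points along the fingers, y is the line along which they close (so a half turn about z gives the same grasp; the last joint's range is limited). The gripper opens to 85 mm and grips with 20 to 120 N. Pads are 22 mm wide; open, the fingers measure 114 mm over their backs; the gripper's body (76 mm by 85 mm) begins 54 mm behind the grasp point. The pads swing forward as they close: fully open they stand 13 mm farther back than shut.
Start: joints at [1.21, 0.628, 0.038, 1.517, -0.027, 0.996, -0.02], TCP at [188.884, -621.965, 231.313] pointing down, gripper open.
Joint ranges: [-3.06, 3.06], [-0.37, 2.12], [-1.25, 1.32], [0.18, 2.47], [-1.1, 4.24], [0.23, 1.98], [-2.94, 2.94]. Speed limits (rad/s): [2.57, 2.57, 3.14, 3.14, 3.14, 3.14, 3.14].

## Interface

Orientations are given as [roll, pitch, yaw] about the fixed x, y, z axes, in that order (R = Rz(yaw) Ry(pitch) Rx(roll)).
In Python, from cell import monitor, viewer, workorder gives the robot as it stands.
- The arm moves only by the tool arm_command, never from a script. Its argument "series" is one flat list of numbers, 5 for each row, row after row: the opening in per cent of the stroke, from 0 (shut) to 100 (fully open), then the shift along the tool's x, y, z in cm, then the turn about the tool's z in degrees. In form: [claw, x, y, z, roll, claw, x, y, z, roll, ...]. A call has exactly 5 rows; each row is the pose to reach, as a shift and turn from the pose commanded when the call began, along the tool's axes at that moment; what a row does not reach only later rows make up. A row lasts 1/12 s, in which the tool goes at most 41.7 mm and 7.16 degrees, less where a joint would pass 70% of its speed; a pose out of reach is approached as far as the arm can. A call with a gripper value outside its range is refused whole. The fingers move at their own pace and stop on an object; the grip force is fixed at half the most. Time passes only in rows, so rows that repeat a pose let the fingers close, or fill a call up. It gives the time, the measured TCP pose, the force, the opening and the grip force at its end, in the units of the state.
- monitor.read_state(): the state, without advancing time (a new reading comes with each control period).
- viewer.get_image(name): name is "scene" or "top"; returns (picture, depth): 480x640x3 uint8, red, green, blue; 480x640 float32, mm along the optical axis (not along the pixel's ray), 0 where there is no reading.
- viewer.camera_model(name): a dict with "mtx" (3x3 intrinsics, pixels), "R" (3x3) and "t" (3): a world point X has camera coordinates R X + t. Camera axes: x right, y down, z forward; pixel columns grow to the right and rows downward; lengths in mm; the calibration is good to about 2 mm. A picture is of the moment at which its call begins. camera_model takes no time and is no camera call.
- workorder.finish_job(): hands the job in; it is judged then, once.
The state is a dict: "clock": time; "qpos": joint angles; "qd": joint speeds; "tau": joint torques, N m; "eef_pos": TCP position; "tool_rot": TCP orientation; "force": force on the tool from outside, world axes, zero at the start; "torque": the same for the moment, N m; "width": finger opening in mm; "gripper_force": force on a finger pad.
Only numpy, scipy, OpenCV 4.12 (cv2) and the standard library are available. Lean on these libraries where they do the work, as an engineer would, in place of code of your own. Each camera call takes 0.05 s, during which the arm holds its last target. There are 200 camera calls.

## Working session

There is one attempt and no reset: what is moved stays moved. The work goes in short steps, Python scripts to look and compute and a tool call to move; the robot and the scene stay as the last step left them, time stands still between calls to the robot, and variables do not carry over. Pictures are saved under pics/ and viewed, at most 10 in all, crops included, and the job is handed in when it is done.

Besides the shell and the picture viewer there is one more tool, called after "Call:" by a JSON object that holds its "name" and its "arguments", one argument or row to a line. arm_command: Moves the arm, as the interface text tells. Its arguments: {"type":"object","properties":{"series":{"type":"array","items":{"type":"number"}}},"required":["series"]}

```bash
ls; mkdir -p pics; python3 - <<'E'
from cell import monitor, viewer
import cv2,numpy as np
s=monitor.read_state();print({k:np.round(v,3) for k,v in s.items()})
for n in("scene","top"):
    im,d=viewer.get_image(n);cv2.imwrite(f"pics/{n}0.png",im[...,::-1]);np.savez(f"{n}0.npz",im=im,d=d)
    c=viewer.camera_model(n);print(n,{k:np.round(v,3).tolist() for k,v in c.items()})
E
```

```text
pics
{'clock': np.float64(0.0), 'qpos': array([ 1.21 ,  0.629,  0.038,  1.518, -0.027,  0.996, -0.02 ]), 'qd': array([-0.001, -0.002, -0.002, -0.002,  0.001,  0.   ,  0.002]), 'tau': array([-0.0000e+00, -5.6340e+01,  1.2260e+00, -1.9345e+01,  1.1000e-02,
        1.0000e-02,  0.0000e+00]), 'eef_pos': array([ 188.682, -621.319,  230.366]), 'tool_rot': array([-3.14 ,  0.   ,  0.295]), 'force': array([-0.236,  0.12 , -0.327]), 'torque': array([-0.027,  0.018,  0.021]), 'gripper_force': np.float64(0.0), 'width': np.float64(85.409)}
scene {'mtx': [[463.818, 0.0, 321.499], [0.0, 463.818, 240.688], [0.0, 0.0, 1.0]], 'R': [[-0.842, 0.539, -0.002], [0.355, 0.552, -0.755], [-0.405, -0.637, -0.656]], 't': [451.649, -139.366, 1258.069]}
top {'mtx': [[525.539, 0.0, 325.615], [0.0, 525.539, 233.442], [0.0, 0.0, 1.0]], 'R': [[-0.022, -0.999, -0.039], [-0.987, 0.028, -0.159], [0.16, 0.035, -0.986]], 't': [45.837, 543.203, 969.347]}
```

View pics/scene0.png

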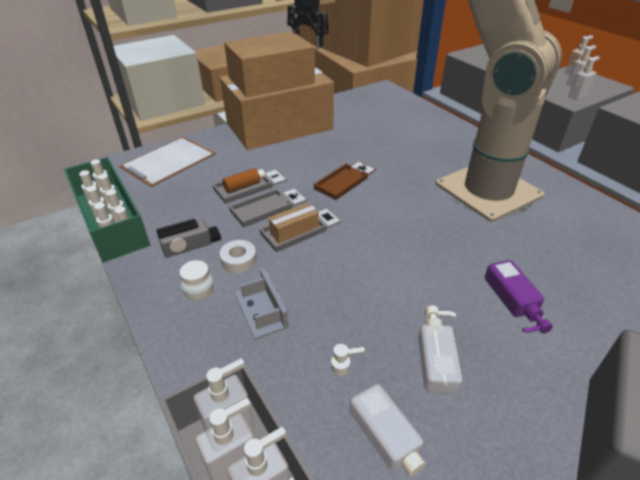

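View pics/top0.png

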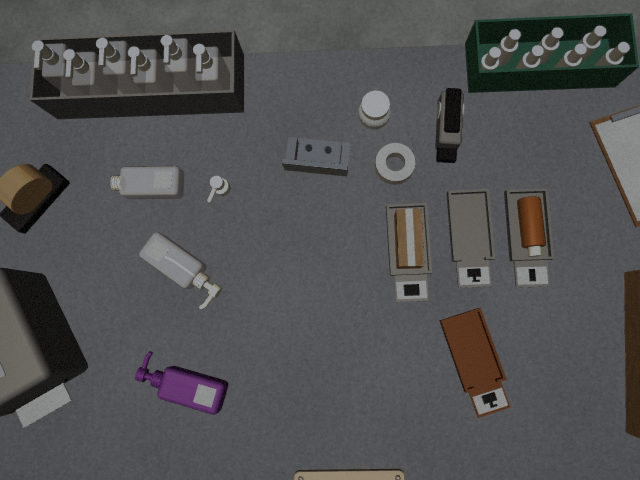

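```bash
python3 - <<'E'
import cv2,numpy as np
im=np.load("top0.npz")["im"][...,::-1]
def c(x,y,w,h,s):return cv2.resize(im[y:y+h,x:x+w],None,fx=s,fy=s,interpolation=cv2.INTER_CUBIC)
o=np.zeros((600,800,3),np.uint8)
o[:400,:400]=c(130,222,100,100,4);o[:400,400:800]=c(425,182,100,100,4)[:, :400];o[400:600,:400]=c(270,122,100,50,4)
im2=np.load("scene0.npz")["im"][...,::-1]
o[400:600,400:800]=cv2.resize(im2[265:345,215:375],(400,200),interpolation=cv2.INTER_CUBIC)
cv2.imwrite("pics/crop1.png",o)
im=im2;o=np.zeros((600,800,3),np.uint8)
o[:400,:400]=c(400,300,100,100,4);o[:400,400:]=c(215,165,100,100,4);o[400:,:400]=c(220,290,100,50,4)
cv2.imwrite("pics/crop2.png",o)
E
```

```text
(no output)
```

View pics/crop1.png

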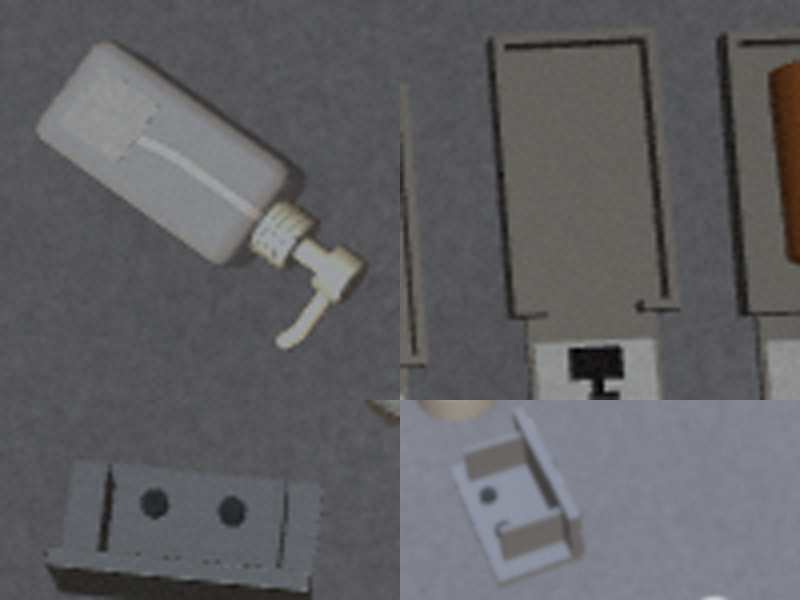

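View pics/crop2.png

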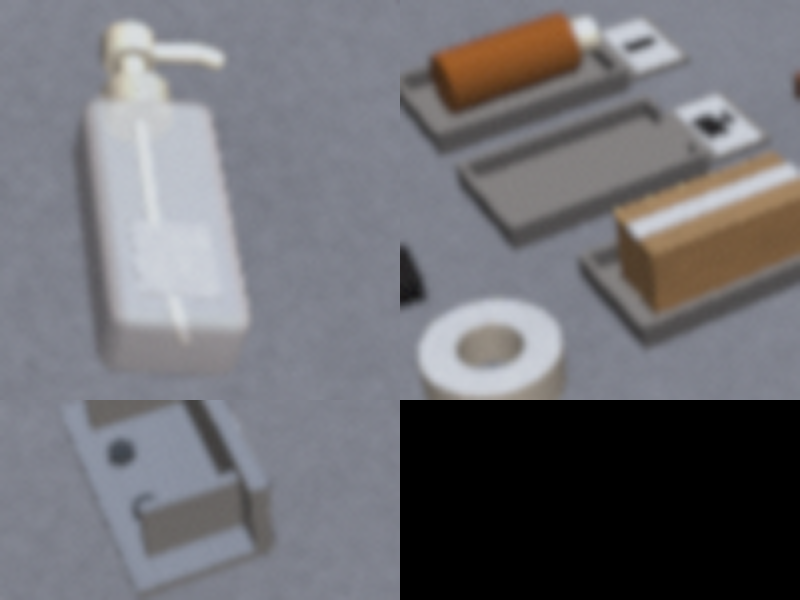

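```bash
cat >h.py <<'E'
import numpy as np,cv2
from cell import viewer
def ray(n,uv):
    c=viewer.camera_model(n);K,R,t=map(np.array,(c["mtx"],c["R"],c["t"]))
    uv=np.atleast_2d(np.asarray(uv,float));p=np.c_[uv,np.ones(len(uv))]@np.linalg.inv(K).T
    return -R.T@t, p@R           # centre, world dirs (optical depth 1)
def plane(n,uv,z):
    o,d=ray(n,uv);return o+d*((z-o[2])/d[:,2])[:,None]
def cloud(n,dep,box):  # x0,y0,x1,y1
    x0,y0,x1,y1=box;g=np.mgrid[y0:y1,x0:x1];uv=np.c_[g[1].ravel(),g[0].ravel()]
    dd=dep[uv[:,1],uv[:,0]];k=dd>0;o,d=ray(n,uv[k]);return o+d*dd[k,None],uv[k]
E
python3 - <<'E'
from h import *
T=np.load("top0.npz");S=np.load("scene0.npz")
for nm,n,D,box in [("bench","top",T,(240,200,380,300)),("bottle","top",T,(130,222,225,315)),("nest","top",T,(440,185,498,290)),("stop","top",T,(275,130,360,180)),("bottleS","scene",S,(405,300,470,395)),("nestS","scene",S,(226,185,310,225)),("stopS","scene",S,(228,265,295,340))]:
    P,uv=cloud(n,D["d"],box);print(nm,len(P),np.histogram(P[:,2],[-20,-8,-4,-2,0,2,4,6,10,15,20,25,30,40,44,46,48,50,52,56,70])[0])
    np.save(nm+".npy",P)
P=np.load("bottle.npy")
for lo,hi in[(38,56)]:
    q=P[(P[:,2]>lo)&(P[:,2]<hi)];print(cv2.minAreaRect(q[:,:2].astype(np.float32)),q.mean(0))
# corners in the top view by ray
c=lambda x,y,ox,oy:(ox+x/4-.375,oy+y/4-.375)
print("tray rim outer corners z18",plane("top",[c(490-400,37,425,182),c(652-400,31,425,182),c(679-400,309,425,182),c(511-400,318,425,182)],18).round(1))
print("stop top front edge z50",plane("top",[c(48,551-400,270,122),c(310,576-400,270,122)],50).round(1), "foot z0",plane("top",[c(55,586-400,270,122),c(306,598-400,270,122)],0).round(1))
print("pump head z23",plane("top",[c(345,272,130,222)],30).round(1))
E
```

```text
bench 13955 [   0  204 1510 4808 5156 1978  292    7    0    0    0    0    0    0
    0    0    0    0    0    0]
bottle 8797 [   0   92  731 2154 2347  921  140   16   19   31   67  151  350  393
  553  582  217   32    1    0]
nest 6069 [   0   33  246  769 1072 1307 1215  755  135  451   86    0    0    0
    0    0    0    0    0    0]
stop 4233 [  0  30 217 656 810 472 418 680 133  58  58  46 168 110  24  60 128 121
  44   0]
bottleS 6150 [   0   13  383 1777 1043   87   10   55   86   89  147  183  412  415
  903  516   31    0    0    0]
nestS 3345 [  0   4  63 301 371 532 444 289 264 363  38  27  55  20  16  11  11  55
 467  14]
stopS 5012 [   0    7  244 1334  961  232  536  476  167  155  122  115  290   93
   12   41  144   81    2    0]
((486.91424560546875, 314.3651123046875), (170.5889129638672, 60.09255599975586), 54.038265228271484) [500.48091849 332.27403788  45.38582349]
tray rim outer corners z18 [[ 627.2 -210.6   18. ]
 [ 627.7 -290.3   18. ]
 [ 489.1 -293.4   18. ]
 [ 486.9 -212.4   18. ]]
stop top front edge z50 [[693.5 115.2  50. ]
 [676.4 -13.3  50. ]] foot z0 [[690.3 117.7   0. ]
 [679.6 -11.4   0. ]]
pump head z23 [[442.3 247.9  30. ]]
```

```bash
python3 - <<'E'
from h import *
L=np.load
def rect(P):
    (c,(w,h),a)=cv2.minAreaRect(P[:,:2].astype(np.float32));return np.round([*c,w,h,a],1)
# bottle
for b in("bottle","bottleS"):
    P=L(b+".npy");q=P[(P[:,2]>41)&(P[:,2]<54)]
    m=q.mean(0)
    # keep block: trimmed robustly by restricting to near the principal block
    ax=np.array([np.cos(np.radians(54)),np.sin(np.radians(54))]);s=(q[:,:2]-m[:2])@ax
    print(b,len(q),"z",np.median(q[:,2]).round(1),"s range",np.percentile(s,[0,1,99,100]).round(1),rect(q),"mean",m.round(1))
    u=s;v=(q[:,:2]-m[:2])@np.array([-ax[1],ax[0]])
    # edges by bins -> heading
    e=[[(lo+5),np.percentile(v[(u>lo)&(u<lo+10)],2),np.percentile(v[(u>lo)&(u<lo+10)],98)] for lo in range(-45,40,10)]
    e=np.array(e);print("heading",54+np.degrees(np.arctan([np.polyfit(e[:,0],e[:,1],1)[0],np.polyfit(e[:,0],e[:,2],1)[0]])), "mid v",e[:,1:].mean().round(1),"w",(e[:,2]-e[:,1]).mean().round(1))
    h=P[(P[:,2]>25)&(P[:,2]<41)&(((P[:,:2]-m[:2])@ax)<-80)];print("pump pts",len(h),rect(h) if len(h)>3 else "")
# nest rims
P=L("nest.npy");q=P[(P[:,2]>12)&(P[:,2]<25)];print("nest",rect(q),np.median(q[:,2]).round(1),"floor",np.median(P[(P[:,2]<9)&(abs(P[:,0]-557)<50)&(abs(P[:,1]+252)<28)][:,2]).round(2))
P=L("nestS.npy");q=P[(P[:,2]>12)&(P[:,2]<25)&(P[:,1]<-205)&(P[:,1]>-300)];print("nestS",len(q),rect(q),np.median(q[:,2]).round(1),"floor",np.median(P[(P[:,2]<9)&(abs(P[:,0]-557)<50)&(abs(P[:,1]+252)<28)][:,2]).round(2))
for b in("stop","stopS"):
    P=L(b+".npy");q=P[(P[:,2]>44)&(P[:,2]<56)];print(b,"top edge",len(q),rect(q),np.median(q[:,2]).round(1))
    q=P[(P[:,2]>8)&(P[:,2]<44)];print(" sides",len(q),rect(q))
    P=P[P[:,2]>10];
P=L("stop.npy");P=P[(P[:,2]>12)&(P[:,2]<42)&(P[:,0]<705)];f=np.polyfit(P[:,1],P[:,0],1)
for _ in range(6):
    r=P[:,0]-np.polyval(f,P[:,1]);k=abs(r)<4;f=np.polyfit(P[k,1],P[k,0],1)
print("face fit x=",f,k.sum(),"yaw",-np.degrees(np.arctan(f[0])),"x at ymid",np.polyval(f,52),"y range",np.percentile(P[k,1],[1,99]))
E
```

```text
bottle 1741 z 45.9 s range [-77.3 -56.5  58.   60.4] [496.6 327.3 137.7  58.6  54.1] mean [501.6 334.1  45.8]
heading [53.78665338 53.93512602] mid v 0.1 w 54.9
pump pts 205 [433.1 266.6  29.8  57.6  52.4]
bottleS 1814 z 45.3 s range [-63.7 -60.8  53.   55.5] [504.7 336.5 119.2  58.   53.7] mean [507.5 339.6  45.2]
heading [54.43803683 53.96374847] mid v 0.3 w 54.0
pump pts 202 [438.1 269.7  39.   57.   48. ]
nest [ 551.  -252.7  157.2   81.9    1.1] 17.8 floor 4.31
nestS 379 [ 560.7 -252.7  140.8   86.8    1.3] 16.5 floor 3.76
stop top edge 377 [698.   49.2 129.2  45.1  82.9] 49.7
 sides 792 [710.8  47.  129.4  70.7  81.8]
stopS top edge 280 [683.5  51.4 131.6  10.5  82.1] 49.3
 sides 1047 [711.8  13.3 203.5  66.7  85.2]
face fit x= [1.39506167e-01 6.70213091e+02] 260 yaw -7.941857884972179 x at ymid 677.4674113988144 y range [-10.84800585 114.24785085]
```

Call:
{"name": "arm_command", "arguments": {
  "series": [100,2.5,-1.9,0,0,100,5,-3.9,0.2,0,100,7.6,-5.9,0.4,0,100,10.1,-7.8,0.6,0,100,12.7,-9.8,0.8,0]
}}

```text
clock: 0.52
eef_pos: [282.3, -489.9, 222.9]
tool_rot: [-3.141, 0.0, 0.294]
force: [0.3, -0.6, -0.4]
width: 85.2
gripper_force: 0.0
```

Call:
{"name": "arm_command", "arguments": {
  "series": [100,2.5,-1.9,0,0,100,5,-3.9,0.2,0,100,7.6,-5.9,0.4,0,100,10.1,-7.8,0.6,0,100,12.7,-9.8,0.8,0]
}}

```text
clock: 0.93
eef_pos: [375.4, -359.3, 215.0]
tool_rot: [-3.141, 0.0, 0.294]
force: [0.4, 0.1, 0.9]
width: 85.5
gripper_force: 0.0
```

Call:
{"name": "arm_command", "arguments": {
  "series": [100,2.5,-1.9,0,0,100,5,-3.9,0.2,0,100,7.6,-5.9,0.4,0,100,10.1,-7.8,0.6,0,100,12.7,-9.8,0.8,0]
}}

```text
clock: 1.35
eef_pos: [468.4, -228.7, 207.0]
tool_rot: [-3.141, 0.001, 0.294]
force: [-1.2, 0.1, -0.5]
width: 85.5
gripper_force: 0.0
```

Call:
{"name": "arm_command", "arguments": {
  "series": [100,2.5,-1.9,0,0,100,5,-3.9,0.2,0,100,7.6,-5.9,0.4,0,100,10.1,-7.8,0.6,0,100,12.7,-9.8,0.8,0]
}}

```text
clock: 1.77
eef_pos: [561.4, -98.1, 198.9]
tool_rot: [-3.142, 0.001, 0.295]
force: [0.2, 0.3, 0.2]
width: 85.8
gripper_force: 0.0
```

```bash
cat >>h.py <<'E'
def go(x,y,z,yaw):
    from cell import monitor
    s=monitor.read_state();p=s["eef_pos"];w=s["tool_rot"][2];d=np.array([x,y,z])-p
    c,n=np.cos(w),np.sin(w);r=(np.degrees(w)-yaw+180)%360-180
    print("t",round(s["clock"],2),"pos",p.round(1),"rpy",np.degrees(s["tool_rot"]).round(1),"q",s["qpos"].round(2),"F",s["force"].round(1),"w",round(s["width"],1))
    print("shift cm",np.round([d[0]*c+d[1]*n,d[0]*n-d[1]*c,-d[2]],1)/10,np.round([d[0]*c+d[1]*n,d[0]*n-d[1]*c,-d[2]],1),"roll",round(r,1))
E
python3 -c "
from h import *
go(503,335,140,54)"
```

```text
t 1.77 pos [561.4 -98.1 198.9] rpy [-180.     0.    16.9] q [ 0.11  0.55  0.02  1.78 -0.02  0.81 -1.14] F [0.2 0.3 0.2] w 85.8
shift cm [  6.98 -43.14   5.89] [  69.8 -431.4   58.9] roll -37.1
```

Call:
{"name": "arm_command", "arguments": {
  "series": [100,0.5,-2.9,0.4,0,100,0.9,-5.8,0.8,0,100,1.4,-8.6,1.2,0,100,1.8,-11.5,1.6,0,100,2.3,-14.4,2,0]
}}

```text
clock: 2.18
eef_pos: [540.5, 46.4, 178.8]
tool_rot: [-3.142, 0.001, 0.295]
force: [-0.1, 0.2, 0.3]
width: 85.2
gripper_force: 0.0
```

Call:
{"name": "arm_command", "arguments": {
  "series": [100,0.5,-2.9,0.4,0,100,0.9,-5.8,0.8,0,100,1.4,-8.6,1.2,0,100,1.8,-11.5,1.6,0,100,2.3,-14.4,2,0]
}}

```text
clock: 2.6
eef_pos: [520.7, 190.8, 158.8]
tool_rot: [3.141, 0.001, 0.295]
force: [-0.0, -0.8, 1.2]
width: 85.6
gripper_force: 0.0
```

Call:
{"name": "arm_command", "arguments": {
  "series": [100,0.5,-2.9,0.4,-7,100,0.9,-5.8,0.8,-14,100,1.4,-8.6,1.2,-21,100,1.8,-11.5,1.6,-28,100,2.3,-14.4,2,-35]
}}

```text
clock: 3.02
eef_pos: [500.9, 335.3, 138.8]
tool_rot: [-3.141, 0.001, 0.912]
force: [-0.8, -0.0, -0.2]
width: 85.3
gripper_force: 0.0
```

```bash
python3 -c "
from h import *
go(503,335.3,17.5,54)"
```

```text
t 3.02 pos [500.9 335.3 138.8] rpy [-1.80e+02  1.00e-01  5.22e+01] q [-0.56  0.67 -0.12  1.74  0.11  0.74 -1.4 ] F [-0.8 -0.  -0.2] w 85.3
shift cm [ 0.13  0.16 12.13] [  1.3   1.6 121.3] roll -1.8
```

Call:
{"name": "arm_command", "arguments": {
  "series": [100,0.1,0.2,1.5,-1.8,100,0.1,0.2,4,-1.8,100,0.1,0.2,6.5,-1.8,100,0.1,0.2,9,-1.8,100,0.1,0.2,10.5,-1.8]
}}

```text
clock: 3.43
eef_pos: [502.4, 332.6, 31.5]
tool_rot: [-3.141, 0.004, 0.937]
force: [0.2, -0.7, 0.1]
width: 85.4
gripper_force: 0.0
```

Call:
{"name": "arm_command", "arguments": {
  "series": [100,0,0,0.8,0,100,0,0,1.6,0,100,0,0,1.6,0,40,0,0,1.6,0,40,0,0,1.6,0]
}}

```text
clock: 3.85
eef_pos: [504.4, 334.2, 19.3]
tool_rot: [3.141, -0.002, 0.937]
force: [-4.5, 2.7, 5.3]
width: 63.8
gripper_force: 4.5
```

Call:
{"name": "arm_command", "arguments": {
  "series": [40,0,0,0,0,40,0,0,0,0,40,0,0,0,0,40,0,0,0,0,40,0,0,0,0]
}}

```text
clock: 4.27
eef_pos: [504.6, 334.4, 19.8]
tool_rot: [3.141, -0.002, 0.937]
force: [-0.8, 1.0, 6.9]
width: 59.3
gripper_force: 66.9
```

```bash
python3 - <<'E'
from h import *
for n in("scene","top"):
    im,d=viewer.get_image(n);np.savez(n+"1.npz",im=im,d=d)
    if n=="scene":cv2.imwrite("pics/grasp.png",cv2.resize(im[230:420,340:540,::-1],(800,600)))
go(600,40,60,-8)
E
```

```text
t 4.37 pos [504.6 334.4  19.7] rpy [ 1.80e+02 -1.00e-01  5.37e+01] q [-0.57  0.85 -0.1   1.79  0.15  0.51 -1.4 ] F [-0.5 -0.5  7.3] w 58.9
shift cm [-18.07  25.12  -4.03] [-180.7  251.2  -40.3] roll 61.7
```

View pics/grasp.png

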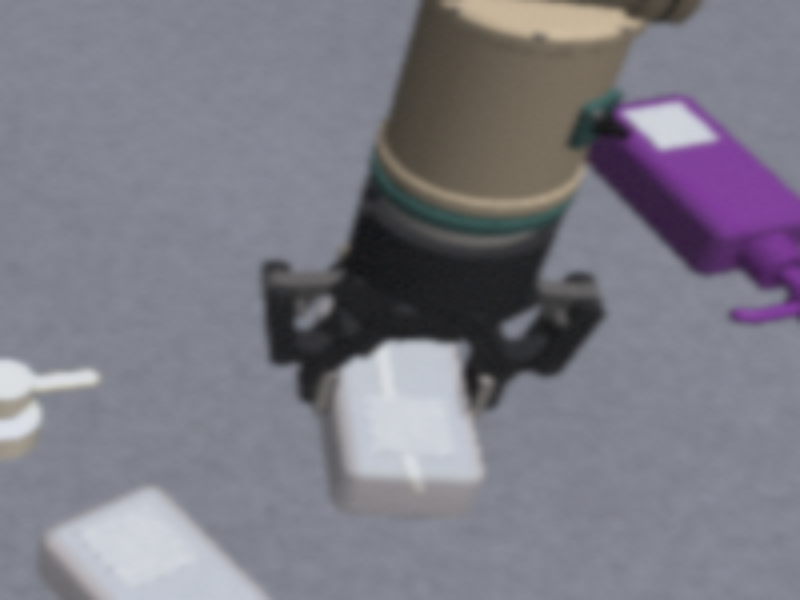

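Call:
{"name": "arm_command", "arguments": {
  "series": [40,0,0,-0.8,0,40,0,0,-3,0,40,0,0,-5.5,0,40,0,0,-8,0,40,0,0,-9,0]
}}

```text
clock: 4.78
eef_pos: [505.2, 334.5, 111.7]
tool_rot: [3.14, -0.004, 0.937]
force: [0.7, 0.8, -2.7]
width: 59.1
gripper_force: 66.1
```

Call:
{"name": "arm_command", "arguments": {
  "series": [40,-1,1.5,0,4,40,-2.7,4.2,0,11,40,-4.5,7,0,18,40,-6.2,9.7,0,25,40,-7.9,12.4,0,31]
}}

```text
clock: 5.2
eef_pos: [556.8, 194.8, 108.0]
tool_rot: [3.141, 0.001, 0.39]
force: [-0.5, 0.9, -2.8]
width: 58.8
gripper_force: 65.9
```

Call:
{"name": "arm_command", "arguments": {
  "series": [40,-0.1,3.5,0,7,40,-0.2,7,0,14,40,-0.3,10.5,0,21,40,-0.4,13.5,0,27,40,-0.4,14.7,0,31]
}}

```text
clock: 5.62
eef_pos: [611.1, 52.2, 108.1]
tool_rot: [3.137, -0.002, -0.156]
force: [-0.1, -0.9, -2.5]
width: 58.7
gripper_force: 65.9
```

```bash
python3 - <<'E'
from h import *
for n in("scene","top"):
    im,d=viewer.get_image(n);np.savez(n+"2.npz",im=im,d=d)
    if n=="top":cv2.imwrite("pics/carry.png",cv2.resize(im[100:280,210:450,::-1],(800,600)))
go(610.6,61,22,-7.9)
E
```

```text
t 5.72 pos [610.5  54.7 107.9] rpy [179.8  -0.   -8.7] q [-0.22  0.73  0.14  1.74 -0.14  0.68 -1.73] F [-0.   0.1 -2.2] w 58.8
shift cm [-0.09 -0.63  8.59] [-0.9 -6.3 85.9] roll -0.8
```

View pics/carry.png

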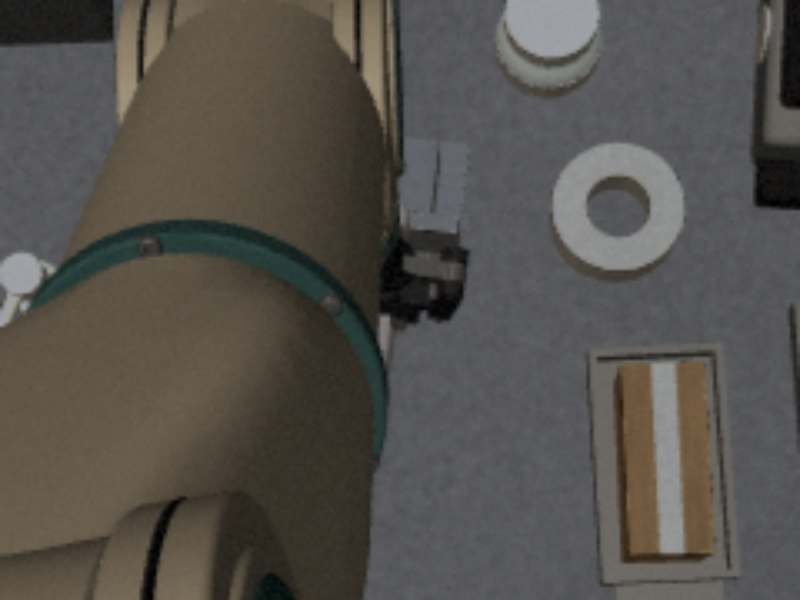

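```bash
python3 - <<'E'
from h import *
S=np.load("scene2.npz");cv2.imwrite("pics/carryS.png",cv2.resize(S["im"][200:380,180:420,::-1],(800,600)))
P,uv=cloud("scene",S["d"],(180,200,420,380))
for lo,hi in[(126,142)]:
    q=P[(P[:,2]>lo)&(P[:,2]<hi)&(abs(P[:,1]-50)<50)];n=np.array([.990,-.139]);s=(q[:,:2]-[610.5,54.7])@n;k=s>20
    v=(q[:,:2]-[610.5,54.7])@np.array([.139,.990]);print(len(q),k.sum(),np.median(q[k,2]),np.percentile(s[k],[50,90,98,100]),np.percentile(v[k],[1,5,95,99]))
E
```

```text
1014 508 133.35143253416663 [41.52524278 57.59432374 60.69331478 62.27853255] [-29.31254385 -24.58887475  26.52918001  28.06634433]
```

View pics/carryS.png

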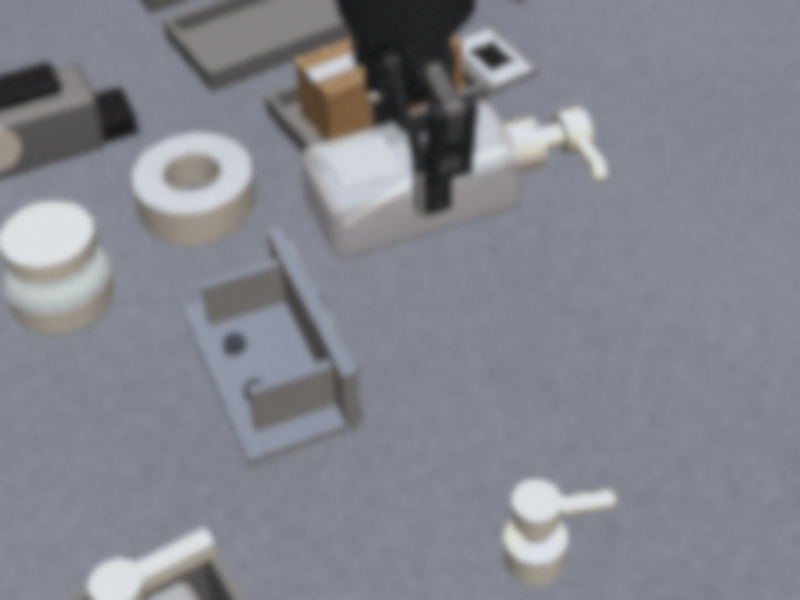

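Call:
{"name": "arm_command", "arguments": {
  "series": [40,-0.1,-0.6,1.5,-0.8,40,-0.1,-0.6,3.5,-0.8,40,-0.1,-0.6,5.5,-0.8,40,-0.1,-0.6,7.5,-0.8,40,-0.1,-0.6,8.5,-0.8]
}}

```text
clock: 6.13
eef_pos: [607.4, 67.4, 20.7]
tool_rot: [-3.141, 0.005, -0.128]
force: [-0.2, 0.3, -3.1]
width: 58.6
gripper_force: 65.8
```

Call:
{"name": "arm_command", "arguments": {
  "series": [40,0.1,0,0,0,40,0.2,0,0,0,40,0.3,0,0,0,40,0.3,0,0,0,40,0.3,0,0,0]
}}

```text
clock: 6.55
eef_pos: [613.3, 65.3, 24.0]
tool_rot: [-3.141, -0.001, -0.131]
force: [0.0, 0.1, -2.0]
width: 58.9
gripper_force: 66.0
```

Call:
{"name": "arm_command", "arguments": {
  "series": [40,0.1,0.2,0,0.3,40,0.1,0.4,0,0.3,40,0.2,0.4,0.1,0.3,40,0.2,0.4,0.2,0.3,40,0.2,0.4,0.2,0.3]
}}

```text
clock: 6.97
eef_pos: [614.2, 60.8, 21.1]
tool_rot: [3.142, 0.0, -0.137]
force: [-0.3, 0.4, -3.0]
width: 58.7
gripper_force: 66.0
```

Call:
{"name": "arm_command", "arguments": {
  "series": [40,0,0,0,0,40,0,0,0,0,40,0.1,0,0,0,40,0.1,0,0,0,40,0.1,0,0,0]
}}

```text
clock: 7.38
eef_pos: [615.4, 60.8, 21.3]
tool_rot: [-3.142, -0.0, -0.136]
force: [-0.3, 0.1, -2.5]
width: 58.5
gripper_force: 66.0
```

Call:
{"name": "arm_command", "arguments": {
  "series": [40,0,0,0,0,40,0.1,0,0,0,40,0.1,0,0,0,40,0.1,0,0,0,40,0.1,0,0,0]
}}

```text
clock: 7.8
eef_pos: [616.2, 60.6, 21.3]
tool_rot: [3.142, -0.0, -0.136]
force: [0.3, 0.4, -3.2]
width: 58.9
gripper_force: 66.0
```

Call:
{"name": "arm_command", "arguments": {
  "series": [40,0,0,0,0,40,0.1,0,0,0,40,0.1,0,0,0,40,0.1,0,0,0,40,0.1,0,0,0]
}}

```text
clock: 8.22
eef_pos: [617.2, 60.5, 21.3]
tool_rot: [-3.142, -0.0, -0.136]
force: [-0.6, 0.6, -2.1]
width: 58.8
gripper_force: 66.0
```

Call:
{"name": "arm_command", "arguments": {
  "series": [40,0,0,0,0,40,0.1,0,0,0,40,0.1,0,0,0,40,0.1,0,0,0,40,0.1,0,0,0]
}}

```text
clock: 8.63
eef_pos: [618.3, 60.3, 21.3]
tool_rot: [-3.142, -0.0, -0.136]
force: [0.0, 0.5, -2.1]
width: 59.2
gripper_force: 65.9
```

Call:
{"name": "arm_command", "arguments": {
  "series": [40,0,0,0,0,40,0.1,0,0,0,40,0.1,0,0,0,40,0.1,0,0,0,40,0.1,0,0,0]
}}

```text
clock: 9.05
eef_pos: [618.4, 60.3, 21.1]
tool_rot: [3.141, 0.002, -0.136]
force: [-2.9, 1.0, -1.5]
width: 58.9
gripper_force: 66.0
```

Call:
{"name": "arm_command", "arguments": {
  "series": [40,0,0,0,0,40,0.1,0,0,0,40,0.1,0,0,0,40,0.1,0,0,0,40,0.1,0,0,0]
}}

```text
clock: 9.47
eef_pos: [618.4, 60.3, 21.0]
tool_rot: [3.141, 0.004, -0.136]
force: [-5.6, 1.3, -0.5]
width: 59.1
gripper_force: 66.2
```

```bash
python3 - <<'E'
from h import *
im,d=viewer.get_image("scene");np.savez("scene3.npz",im=im,d=d)
cv2.imwrite("pics/st.png",cv2.resize(im[230:350,220:380,::-1],(800,600)))
P,uv=cloud("scene",d,(200,220,400,360));n=np.array([.9905,-.137])
a=P[(P[:,2]>40)&(P[:,2]<56)&(abs(P[:,1]-50)<75)]
s=(a[:,:2]-[618.3,60.3])@n;v=(a[:,:2]-[618.3,60.3])@np.array([.137,.9905])
for vb in range(-75,80,10):
    k=(abs(v-vb)<5)&(s>30);print(vb,k.sum(),np.histogram(s[k],np.arange(40,90,2))[0])
go(618.3,60.3,20,-7.9)
E
```

```text
-75 0 [0 0 0 0 0 0 0 0 0 0 0 0 0 0 0 0 0 0 0 0 0 0 0 0]
-65 8 [0 0 0 0 0 0 0 0 0 0 1 1 2 0 2 2 0 0 0 0 0 0 0 0]
-55 21 [0 0 0 0 0 0 0 0 0 0 2 2 4 4 4 5 0 0 0 0 0 0 0 0]
-45 44 [0 0 0 0 0 0 0 0 0 0 3 4 2 5 2 3 2 2 1 1 1 1 1 0]
-35 23 [0 0 0 0 0 0 0 0 0 0 1 4 3 6 3 6 0 0 0 0 0 0 0 0]
-25 47 [1 3 3 1 1 3 2 1 1 1 2 3 4 2 5 4 0 0 0 0 0 0 0 0]
-15 73 [4 2 3 4 5 4 3 3 4 2 2 4 4 3 3 6 0 0 0 0 0 0 0 0]
-5 79 [4 4 3 3 3 4 4 5 5 2 2 3 4 4 4 7 0 0 0 0 0 0 0 0]
5 86 [4 4 3 4 4 4 6 3 5 2 3 5 3 4 4 7 0 0 0 0 0 0 0 0]
15 72 [3 5 4 4 3 6 1 5 4 2 2 4 3 3 3 5 0 0 0 0 0 0 0 0]
25 105 [7 6 4 5 7 5 6 6 4 3 1 4 5 6 4 4 0 0 0 0 0 0 0 0]
35 27 [0 0 2 0 0 0 1 0 0 0 1 3 5 4 3 7 0 0 0 0 0 0 0 0]
45 54 [0 0 0 0 0 0 0 0 0 0 2 5 3 5 5 7 1 0 1 1 0 1 2 1]
55 27 [0 0 0 0 0 0 0 0 0 0 4 4 5 3 5 6 0 0 0 0 0 0 0 0]
65 25 [0 0 0 0 0 0 0 0 0 0 3 5 5 5 4 3 0 0 0 0 0 0 0 0]
75 0 [0 0 0 0 0 0 0 0 0 0 0 0 0 0 0 0 0 0 0 0 0 0 0 0]
t 9.52 pos [618.4  60.3  21. ] rpy [180.    0.2  -7.8] q [-0.2   0.87  0.1   1.74 -0.15  0.55 -1.71] F [-5.6  0.4  0.4] w 59.1
shift cm [-0.01  0.    0.1 ] [-0.1  0.   1. ] roll 0.1
```

View pics/st.png

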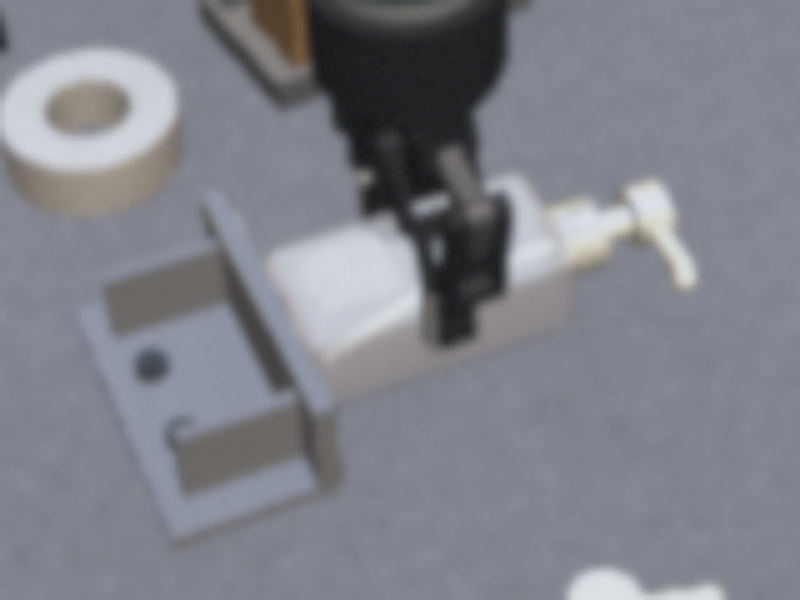

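Call:
{"name": "arm_command", "arguments": {
  "series": [40,0,0,0.1,0,40,0,0,0.1,0,40,0,0,0.1,0,40,0,0,0.1,0,40,0,0,0.1,0]
}}

```text
clock: 9.93
eef_pos: [618.4, 60.3, 19.9]
tool_rot: [3.141, 0.004, -0.136]
force: [-6.1, 0.8, -0.7]
width: 58.9
gripper_force: 66.2
```

Call:
{"name": "arm_command", "arguments": {
  "series": [40,0,0,0.1,0,40,0,0,0.1,0,40,0,0,0.1,0,40,0,0,0.1,0,40,0,0,0.1,0]
}}

```text
clock: 10.35
eef_pos: [618.4, 60.3, 19.8]
tool_rot: [3.141, 0.003, -0.136]
force: [-7.3, 1.2, 5.1]
width: 58.4
gripper_force: 66.9
```

Call:
{"name": "arm_command", "arguments": {
  "series": [100,0,0,0,0,100,0,0,0,0,100,0,0,0,0,100,0,0,0,0,100,0,0,0,0]
}}

```text
clock: 10.77
eef_pos: [620.9, 60.0, 19.5]
tool_rot: [-3.141, -0.001, -0.136]
force: [-0.6, 0.3, 0.6]
width: 85.5
gripper_force: 0.0
```

Call:
{"name": "arm_command", "arguments": {
  "series": [100,0,0,-1,0,100,0,0,-3.5,0,100,0,0,-6,0,100,0,0,-8.5,0,100,0,0,-10,0]
}}

```text
clock: 11.18
eef_pos: [621.7, 60.1, 122.8]
tool_rot: [-3.141, -0.004, -0.136]
force: [0.2, -0.2, 0.2]
width: 85.2
gripper_force: 0.0
```

Call:
{"name": "arm_command", "arguments": {
  "series": [0,-3,0,0,0,0,-6.5,0,0,0,0,-10,0,0,0,0,-13,0,0,0,0,-14.3,0,0,0]
}}

```text
clock: 11.6
eef_pos: [473.6, 79.9, 119.9]
tool_rot: [3.141, 0.004, -0.135]
force: [0.3, 0.2, 0.4]
width: 25.8
gripper_force: 0.0
```

```bash
python3 - <<'E'
from h import *
im,d=viewer.get_image("scene");np.savez("scene4.npz",im=im,d=d)
cv2.imwrite("pics/st2.png",cv2.resize(im[230:350,220:380,::-1],(800,600)))
P,uv=cloud("scene",d,(200,220,400,360));n=np.array([.9905,-.137]);m=np.array([.137,.9905])
s=(P[:,:2]-[618.4,60.3])@n;v=(P[:,:2]-[618.4,60.3])@m
k=(P[:,2]>41)&(P[:,2]<56)&(abs(v)<35)&(s>-70)&(s<60);print("block",np.percentile(s[k],[1,99]),np.percentile(v[k],[2,98]),cv2.minAreaRect(P[k,:2].astype(np.float32)))
k=(P[:,2]>8)&(P[:,2]<40)&(s<-85)&(s>-125);print("head s",np.percentile(s[k],[0,2,50]),"v",np.percentile(v[k],[1,50,99]),"zmax",np.percentile(P[k,2],98))
go(478,79.5,12,-7.9)
E
```

```text
block [-55.78595295  57.29063671] [-25.31749013  29.36505246] ((619.0609741210938, 61.6568603515625), (60.692562103271484, 116.19021606445312), 82.40033721923828)
head s [-124.39242506 -123.35990429 -100.56717807] v [-191.16293303   -8.7711119    44.49909908] zmax 36.59313773961245
t 11.65 pos [472.5  80.2 119.9] rpy [180.    0.3  -7.7] q [-0.31  0.57  0.13  2.09 -0.15  0.5  -1.78] F [-3.4 -0.4  0.2] w 17.5
shift cm [ 5.500e-01 -1.000e-02  1.079e+01] [ 5.500e+00 -1.000e-01  1.079e+02] roll 0.2
```

View pics/st2.png

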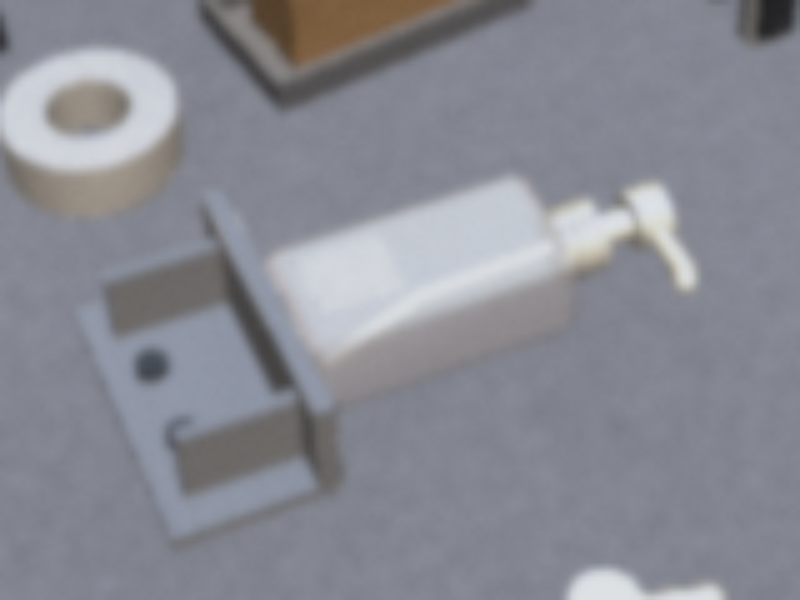

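Call:
{"name": "arm_command", "arguments": {
  "series": [0,0,0,2,0,0,0,0,4.5,0,0,0,0,7,0,0,0,0,9.5,0,0,0,0,10.2,0]
}}

```text
clock: 12.07
eef_pos: [478.1, 79.3, 15.2]
tool_rot: [3.141, 0.002, -0.136]
force: [-0.6, 0.2, 0.2]
width: 0.3
gripper_force: 0.0
```

Call:
{"name": "arm_command", "arguments": {
  "series": [0,0.2,0,0.2,0,0,0.5,0,0.4,0,0,0.8,0,0.6,0,0,1,0,0.6,0,0,1,0,0.6,0]
}}

```text
clock: 12.48
eef_pos: [490.1, 78.1, 12.3]
tool_rot: [-3.141, -0.003, -0.137]
force: [-0.9, -0.2, -0.1]
width: 0.2
gripper_force: 0.0
```

Call:
{"name": "arm_command", "arguments": {
  "series": [0,0.1,0,0,0,0,0.2,0,0,0,0,0.3,0,0,0,0,0.4,0,0,0,0,0.4,0,0,0]
}}

```text
clock: 12.9
eef_pos: [492.7, 77.6, 11.4]
tool_rot: [-3.141, -0.0, -0.136]
force: [-0.4, -1.0, -0.9]
width: 0.3
gripper_force: 0.0
```

Call:
{"name": "arm_command", "arguments": {
  "series": [0,0.1,0,0,0,0,0.1,0,0,0,0,0.2,0,0,0,0,0.3,0,0,0,0,0.3,0,0,0]
}}

```text
clock: 13.32
eef_pos: [495.7, 77.1, 11.3]
tool_rot: [-3.142, -0.0, -0.137]
force: [0.5, -0.3, -0.0]
width: -0.1
gripper_force: 0.0
```

Call:
{"name": "arm_command", "arguments": {
  "series": [0,0.1,0,0,0,0,0.1,0,0,0,0,0.2,0,0,0,0,0.3,0,0,0,0,0.3,0,0,0]
}}

```text
clock: 13.73
eef_pos: [497.3, 76.9, 11.2]
tool_rot: [3.141, 0.002, -0.136]
force: [-3.2, 1.0, 1.4]
width: -0.1
gripper_force: 1.7
```

Call:
{"name": "arm_command", "arguments": {
  "series": [0,0.1,0,0,0,0,0.2,0,0,0,0,0.3,0,0,0,0,0.4,0,0,0,0,0.4,0,0,0]
}}

```text
clock: 14.15
eef_pos: [501.4, 76.3, 11.2]
tool_rot: [3.141, 0.002, -0.136]
force: [-4.9, 0.6, 3.2]
width: 0.2
gripper_force: 2.8
```

Call:
{"name": "arm_command", "arguments": {
  "series": [0,0.1,0,0,0,0,0.2,0,0,0,0,0.3,0,0,0,0,0.4,0,0,0,0,0.4,0,0,0]
}}

```text
clock: 14.57
eef_pos: [504.4, 75.8, 11.2]
tool_rot: [3.141, 0.004, -0.136]
force: [-6.7, 0.9, 3.4]
width: -0.2
gripper_force: 3.6
```

Call:
{"name": "arm_command", "arguments": {
  "series": [0,0.1,0,0,0,0,0.2,0,0,0,0,0.3,0,0,0,0,0.4,0,0,0,0,0.4,0,0,0]
}}

```text
clock: 14.98
eef_pos: [507.5, 75.4, 11.1]
tool_rot: [3.141, 0.005, -0.136]
force: [-8.5, 1.3, 5.7]
width: -0.2
gripper_force: 4.3
```

Call:
{"name": "arm_command", "arguments": {
  "series": [0,0.1,0,0,0,0,0.2,0,0,0,0,0.2,0,0,0,0,0.3,0,0,0,0,0.3,0,0,0]
}}

```text
clock: 15.4
eef_pos: [508.1, 75.3, 11.0]
tool_rot: [3.141, 0.01, -0.135]
force: [-12.0, 1.3, 8.8]
width: -0.2
gripper_force: 5.9
```

Call:
{"name": "arm_command", "arguments": {
  "series": [0,0.1,0,0,0,0,0.1,0,0,0,0,0.2,0,0,0,0,0.2,0,0,0,0,0.2,0,0,0]
}}

```text
clock: 15.82
eef_pos: [508.0, 75.2, 10.8]
tool_rot: [3.14, 0.014, -0.135]
force: [-14.3, 2.0, 11.3]
width: -0.1
gripper_force: 7.5
```

Call:
{"name": "arm_command", "arguments": {
  "series": [0,0,0,-0.1,0,0,0,0,-0.1,0,0,0,0,-0.2,0,0,0,0,-0.2,0,0,0,0,-0.2,0]
}}

```text
clock: 16.23
eef_pos: [508.1, 75.2, 11.7]
tool_rot: [3.14, 0.014, -0.135]
force: [-11.9, 3.1, -2.3]
width: -0.4
gripper_force: 6.1
```

Call:
{"name": "arm_command", "arguments": {
  "series": [0,0,0,0,0,0,0,0,0,0,0,0,0,0,0,0,0,0,0,0,0,0,0,0,0]
}}

```text
clock: 16.65
eef_pos: [508.1, 75.2, 11.7]
tool_rot: [3.14, 0.014, -0.135]
force: [-12.5, 3.0, -1.2]
width: 0.2
gripper_force: 6.1
```

```bash
python3 - <<'E'
from h import *
im,d=viewer.get_image("scene");np.savez("scene5.npz",im=im,d=d)
P,uv=cloud("scene",d,(200,220,400,360));n=np.array([.9905,-.137]);m=np.array([.137,.9905])
s=(P[:,:2]-[618.4,60.3])@n;v=(P[:,:2]-[618.4,60.3])@m
k=(P[:,2]>38)&(P[:,2]<58)&(abs(v)<32)&(s>-58)&(s<58)
A=np.c_[s[k],v[k],np.ones(k.sum())];f=np.linalg.lstsq(A,P[k,2],rcond=None)[0];print("tilt deg",np.degrees(f[:2]),"z",f[2])
print("block",np.percentile(s[k],[1,99]),np.percentile(v[k],[2,98]),cv2.minAreaRect(P[k,:2].astype(np.float32)))
S=np.load("scene4.npz")["d"];P,uv=cloud("scene",S,(200,220,400,360));s=(P[:,:2]-[618.4,60.3])@n;v=(P[:,:2]-[618.4,60.3])@m;k=(P[:,2]>38)&(P[:,2]<58)&(abs(v)<32)&(s>-58)&(s<58);A=np.c_[s[k],v[k],np.ones(k.sum())];f=np.linalg.lstsq(A,P[k,2],rcond=None)[0];print("before",np.degrees(f[:2]),f[2])
go(508,75.3,12,-7.9)
E
```

```text
tilt deg [-0.03333633 -2.51630492] z 45.18975095690589
block [-55.41823221  57.10114737] [-25.37741943  30.31656874] ((618.7044677734375, 61.79076385498047), (60.2778205871582, 115.71553039550781), 81.93455505371094)
before [ 0.11943782 -2.43939391] 45.11941414513892
t 16.7 pos [508.1  75.2  11.7] rpy [179.9   0.8  -7.7] q [-0.25  0.8   0.07  2.03 -0.18  0.33 -1.73] F [-11.7   3.2  -2.3] w 0.0
shift cm [-0.01 -0.   -0.03] [-0.1 -0.  -0.3] roll 0.2
```

Call:
{"name": "arm_command", "arguments": {
  "series": [0,0.1,0,0,0,0,0.1,0,0,0,0,0.1,0,0,0,0,0.1,0,0,0,0,0.1,0,0,0]
}}

```text
clock: 17.12
eef_pos: [508.1, 75.2, 11.5]
tool_rot: [3.14, 0.016, -0.135]
force: [-12.8, 2.9, -0.6]
width: 0.1
gripper_force: 6.8
```

Call:
{"name": "arm_command", "arguments": {
  "series": [0,0,0,0,0,0,0,0,0,0,0,0,0,0,0,0,0,0,0,0,0,0,0,0,0]
}}

```text
clock: 17.53
eef_pos: [508.1, 75.3, 11.5]
tool_rot: [3.14, 0.016, -0.135]
force: [-13.6, 4.1, -1.1]
width: 0.1
gripper_force: 6.8
```

Call:
{"name": "arm_command", "arguments": {
  "series": [0,0,0,0,0,0,0,0,0,0,0,0,0,0,0,0,0,0,0,0,0,0,0,0,0]
}}

```text
clock: 17.95
eef_pos: [508.1, 75.2, 11.5]
tool_rot: [3.14, 0.016, -0.135]
force: [-14.4, 3.2, -1.3]
width: -0.5
gripper_force: 6.8
```

Call:
{"name": "arm_command", "arguments": {
  "series": [0,0,0,0,0,0,0,0,0,0,0,0,0,0,0,0,0,0,0,0,0,0,0,0,0]
}}

```text
clock: 18.37
eef_pos: [508.1, 75.3, 11.5]
tool_rot: [3.14, 0.016, -0.135]
force: [-13.2, 2.8, -2.5]
width: -0.2
gripper_force: 6.8
```

Call:
{"name": "arm_command", "arguments": {
  "series": [0,-0.4,0,0,0,0,-0.9,0,0,0,0,-1.4,0,0,0,0,-2.2,0,0,0,0,-4,0,0,0]
}}

```text
clock: 18.78
eef_pos: [480.7, 79.5, 13.5]
tool_rot: [-3.14, -0.008, -0.138]
force: [0.5, 0.6, 0.5]
width: -0.1
gripper_force: 0.0
```

Call:
{"name": "arm_command", "arguments": {
  "series": [0,0,0,-1.5,0,0,0,0,-4,0,0,0,0,-6.5,0,0,0,0,-9,0,0,0,0,-10.5,0]
}}

```text
clock: 19.2
eef_pos: [479.9, 79.7, 121.1]
tool_rot: [-3.14, -0.008, -0.137]
force: [1.1, 0.3, 0.2]
width: 0.1
gripper_force: 0.0
```

```bash
python3 - <<'E'
from h import *
im,d=viewer.get_image("scene");np.savez("scene6.npz",im=im,d=d)
P,uv=cloud("scene",d,(200,220,400,360));n=np.array([.9905,-.137]);m=np.array([.137,.9905])
s=(P[:,:2]-[618.4,60.3])@n;v=(P[:,:2]-[618.4,60.3])@m
k=(P[:,2]>41)&(P[:,2]<56)&(abs(v)<35)&(s>-70)&(s<59)
print("block",np.percentile(s[k],[1,99]),np.percentile(v[k],[2,98]),cv2.minAreaRect(P[k,:2].astype(np.float32)))
go(618.4,60.3,120,-7.8)
E
```

```text
block [-55.71059479  57.34708565] [-25.2016124   29.44726358] ((619.0515747070312, 61.80024719238281), (60.64877700805664, 116.07266235351562), 81.52001953125)
t 19.25 pos [481.1  80.  122.8] rpy [-179.8   -0.6   -7.9] q [-0.32  0.57  0.15  2.08 -0.17  0.49 -1.76] F [ 0.6 -0.   0.7] w 0.1
shift cm [13.87  0.07  0.28] [138.7   0.7   2.8] roll -0.1
```

Call:
{"name": "arm_command", "arguments": {
  "series": [100,3,0,0,0,100,6.5,0.1,0,0,100,10,0.1,0,0,100,13,0.1,0,0,100,13.9,0.1,0.2,0]
}}

```text
clock: 19.67
eef_pos: [621.5, 58.2, 117.3]
tool_rot: [-3.141, -0.011, -0.138]
force: [1.1, 0.6, -0.0]
width: 60.3
gripper_force: 0.0
```

Call:
{"name": "arm_command", "arguments": {
  "series": [100,0,0,0,0,100,0,0,2,0,100,0,0,4.5,0,100,0,0,7,0,100,0,0,8.5,0]
}}

```text
clock: 20.08
eef_pos: [612.0, 60.1, 29.1]
tool_rot: [3.141, 0.003, -0.136]
force: [0.8, 0.0, 0.5]
width: 85.2
gripper_force: 0.0
```

```bash
python3 -c "
from h import *
go(618.4,60.3,20,-7.9)"
```

```text
t 20.08 pos [612.   60.1  29.1] rpy [ 1.8e+02  1.0e-01 -7.8e+00] q [-0.22  0.85  0.12  1.76 -0.17  0.55 -1.7 ] F [0.8 0.  0.5] w 85.2
shift cm [ 0.64 -0.1   0.91] [ 6.4 -1.   9.1] roll 0.1
```

Call:
{"name": "arm_command", "arguments": {
  "series": [100,0,0,0,0,100,0,0,0.4,0,100,0,0,0.6,0,100,0,0,0.6,0,100,0,0,0.6,0]
}}

```text
clock: 20.5
eef_pos: [614.8, 60.0, 26.4]
tool_rot: [-3.141, -0.002, -0.136]
force: [0.4, 0.0, 0.3]
width: 85.3
gripper_force: 0.0
```

```bash
python3 -c "
from h import *
go(618.4,60.3,20,-7.9)"
```

```text
t 20.5 pos [614.8  60.   26.4] rpy [-1.8e+02 -1.0e-01 -7.8e+00] q [-0.21  0.86  0.12  1.75 -0.17  0.54 -1.69] F [0.4 0.  0.3] w 85.3
shift cm [ 0.35 -0.08  0.64] [ 3.5 -0.8  6.4] roll 0.1
```

Call:
{"name": "arm_command", "arguments": {
  "series": [100,0.3,-0.1,0.3,0,100,0.3,-0.1,0.6,0,100,0.3,-0.1,0.6,0,100,0.3,-0.1,0.6,0,40,0.3,-0.1,0.6,0]
}}

```text
clock: 20.92
eef_pos: [617.2, 60.4, 19.3]
tool_rot: [3.142, 0.0, -0.136]
force: [0.1, -0.0, 0.2]
width: 75.2
gripper_force: 0.0
```

Call:
{"name": "arm_command", "arguments": {
  "series": [40,0,0,0,0,40,0,0,0,0,40,0,0,0,0,40,0,0,0,0,40,0,0,0,0]
}}

```text
clock: 21.33
eef_pos: [617.5, 60.5, 19.7]
tool_rot: [-3.141, -0.001, -0.136]
force: [-0.1, -0.4, 3.6]
width: 58.9
gripper_force: 66.6
```

Call:
{"name": "arm_command", "arguments": {
  "series": [40,0,0,0,0,40,-0.3,0,0,0,40,-0.3,0,-0.2,0,40,-0.5,0,-1,0,40,-0.5,0,-2,0]
}}

```text
clock: 21.75
eef_pos: [610.1, 61.2, 38.6]
tool_rot: [3.141, 0.004, -0.136]
force: [-0.6, -0.5, -2.9]
width: 59.0
gripper_force: 65.9
```

Call:
{"name": "arm_command", "arguments": {
  "series": [40,-0.2,0,-1,0,40,-0.2,0,-3,0,40,-0.2,0,-5.5,0,40,-0.2,0,-8,0,40,-0.2,0,-9,0]
}}

```text
clock: 22.17
eef_pos: [612.2, 61.5, 133.5]
tool_rot: [-3.14, -0.006, -0.136]
force: [0.7, -0.8, -2.4]
width: 58.5
gripper_force: 66.1
```

```bash
python3 - <<'E'
from h import *
go(559,-252.3,130,1.1)
im,d=viewer.get_image("scene");np.savez("scene7.npz",im=im,d=d)
P,uv=cloud("scene",d,(180,180,420,380))
from cell import monitor
st=monitor.read_state();t=st["eef_pos"];w=st["tool_rot"][2];n=np.array([np.cos(w),np.sin(w)]);m=np.array([-n[1],n[0]])
s=(P[:,:2]-t[:2])@n;v=(P[:,:2]-t[:2])@m;k=(P[:,2]>t[2]+15)&(P[:,2]<t[2]+36)&(abs(v)<35)&(s>20)&(s<80)
print("top z off",np.median(P[k,2])-t[2],"base end",np.percentile(s[k],[98,100]),"v",np.percentile(v[k],[1,99]))
E
```

```text
t 22.17 pos [612.2  61.5 133.5] rpy [-179.9   -0.3   -7.8] q [-0.24  0.7   0.16  1.72 -0.15  0.73 -1.72] F [ 0.7 -0.8 -2.4] w 58.5
shift cm [-1.   31.81  0.35] [-10.  318.1   3.5] roll -8.9
top z off 24.953405363874452 base end [60.21347505 60.94433547] v [-25.57939941  30.78930945]
```

Call:
{"name": "arm_command", "arguments": {
  "series": [40,-0.1,2,0,-1,40,-0.2,5.5,0,-2,40,-0.3,9,0,-3,40,-0.4,12.5,0,-4,40,-0.5,16,0,-4.5]
}}

```text
clock: 22.63
eef_pos: [582.4, -97.6, 128.5]
tool_rot: [-3.142, 0.001, -0.056]
force: [0.8, -0.4, -2.1]
width: 58.4
gripper_force: 66.0
```

Call:
{"name": "arm_command", "arguments": {
  "series": [40,0.2,3.5,0,-1,40,0.3,7,0,-2,40,0.5,10.5,0,-3,40,0.6,13.5,0,-4,40,0.7,15.5,0,-4.5]
}}

```text
clock: 23.05
eef_pos: [579.8, -256.2, 128.4]
tool_rot: [3.14, 0.002, 0.017]
force: [0.5, -1.0, -3.7]
width: 58.9
gripper_force: 65.9
```

Call:
{"name": "arm_command", "arguments": {
  "series": [40,0,0,0,0,40,0,0,0,0,40,0,0,0,0,40,0,0,0,0,40,0,0,0,0]
}}

```text
clock: 23.47
eef_pos: [581.9, -249.6, 129.1]
tool_rot: [-3.14, 0.0, 0.023]
force: [-0.6, 0.5, -2.7]
width: 58.7
gripper_force: 65.9
```

```bash
python3 -c "
from h import *
go(559,-252.3,40,1.1)"
```

```text
t 23.47 pos [ 581.9 -249.6  129.1] rpy [-179.9    0.     1.3] q [ 0.32  0.72  0.06  1.66 -0.06  0.76 -1.13] F [-0.6  0.5 -2.7] w 58.7
shift cm [-2.3   0.22  8.91] [-23.    2.2  89.1] roll 0.2
```

Call:
{"name": "arm_command", "arguments": {
  "series": [40,-0.5,0,0.5,0,40,-1.2,0.1,2,0,40,-1.9,0.2,3.5,0,40,-2.3,0.2,5,0,40,-2.3,0.2,6,0]
}}

```text
clock: 23.88
eef_pos: [556.4, -253.3, 67.8]
tool_rot: [-3.141, 0.003, 0.021]
force: [-0.7, -1.0, -2.6]
width: 59.2
gripper_force: 65.9
```

Call:
{"name": "arm_command", "arguments": {
  "series": [40,0,0,0,0,40,0,0,0,0,40,0,0,0,0,40,0,0,0.5,0,40,0,0,0.5,0]
}}

```text
clock: 24.3
eef_pos: [559.1, -254.0, 64.4]
tool_rot: [3.141, -0.001, 0.021]
force: [-0.8, 0.1, -3.0]
width: 58.7
gripper_force: 65.9
```

```bash
python3 - <<'E'
from h import *
go(559,-252.3,40,1.1)
from cell import monitor
t=monitor.read_state()["eef_pos"]
D={}
for n in("scene","top"):
    im,d=viewer.get_image(n);np.savez(n+"8.npz",im=im,d=d);D[n]=im
P,uv=cloud("scene",np.load("scene8.npz")["d"],(190,120,340,260))
k=(abs(P[:,2]-t[2]-25)<5)&(P[:,0]>t[0]+20)&(P[:,0]<t[0]+75)&(abs(P[:,1]-t[1])<36)
print("bottle",k.sum(),np.median(P[k,2]),"x end",np.percentile(P[k,0],[97,100]),"y",np.percentile(P[k,1],[1,3,97,99]))
k=(abs(P[:,2]-17)<5)&(P[:,1]>-300)&(P[:,1]<-205)&(P[:,0]>600)&(P[:,0]<650)
print("rim end",k.sum(),np.percentile(P[k,0],[1,50,97,100]),"y",np.percentile(P[k,1],[0,2,98,100]))
a=cv2.resize(D["scene"][150:240,200:320],(400,300));b=cv2.resize(D["top"][180:300,400:560],(400,300))
cv2.imwrite("pics/nest.png",np.hstack([a,b])[...,::-1])
E
```

```text
t 24.3 pos [ 559.1 -254.    64.4] rpy [180.   -0.    1.2] q [ 0.35  0.79  0.05  1.75 -0.07  0.6  -1.11] F [-0.8  0.1 -3. ] w 58.7
shift cm [-0.01 -0.17  2.44] [-0.1 -1.7 24.4] roll 0.1
bottle 260 89.89007645046087 x end [619.7482208  620.93304632] y [-279.81426277 -277.31133263 -223.23501753 -221.61066008]
rim end 116 [600.11381097 625.18425865 630.20505963 630.81548386] y [-292.74999794 -292.01959677 -210.10875747 -208.9881772 ]
```

View pics/nest.png

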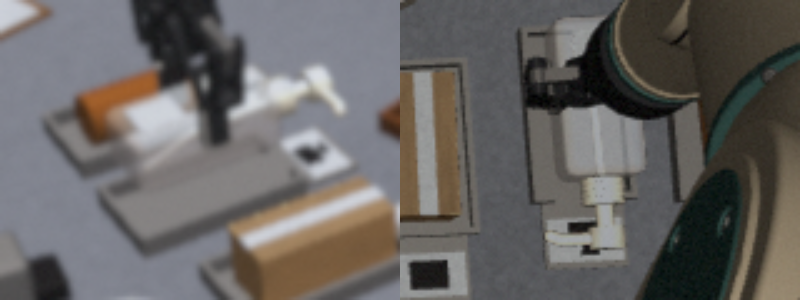

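Call:
{"name": "arm_command", "arguments": {
  "series": [40,0,0,0.5,0,40,0,0,1.2,0,40,0,0,1.9,0,40,0,0,2.5,0,40,0,0,2.5,0]
}}

```text
clock: 24.82
eef_pos: [557.5, -253.5, 37.4]
tool_rot: [-3.14, 0.003, 0.021]
force: [0.2, 0.5, -2.4]
width: 58.6
gripper_force: 65.9
```

Call:
{"name": "arm_command", "arguments": {
  "series": [40,0,0,0.3,0,40,0,0,0.6,0,40,0,0,0.9,0,40,0,0,0.9,0,40,0,0,0.9,0]
}}

```text
clock: 25.23
eef_pos: [558.6, -254.0, 30.2]
tool_rot: [-3.142, 0.0, 0.021]
force: [1.2, 0.2, -2.2]
width: 59.0
gripper_force: 65.9
```

Call:
{"name": "arm_command", "arguments": {
  "series": [40,0,0,0.1,0,40,0,0,0.2,0,40,0,0,0.3,0,40,0,0,0.3,0,40,0,0,0.3,0]
}}

```text
clock: 25.65
eef_pos: [558.7, -254.0, 27.3]
tool_rot: [-3.142, -0.0, 0.021]
force: [-0.1, 0.5, -3.1]
width: 58.8
gripper_force: 65.9
```

Call:
{"name": "arm_command", "arguments": {
  "series": [40,0,0,0.1,0,40,0,0,0.2,0,40,0,0,0.2,0,40,0,0,0.2,0,40,0,0,0.2,0]
}}

```text
clock: 26.07
eef_pos: [558.7, -254.0, 25.3]
tool_rot: [3.142, -0.0, 0.021]
force: [0.2, 0.4, -2.3]
width: 58.7
gripper_force: 65.9
```

Call:
{"name": "arm_command", "arguments": {
  "series": [40,0,0,0.1,0,40,0,0,0.1,0,40,0,0,0.2,0,40,0,0,0.2,0,40,0,0,0.2,0]
}}

```text
clock: 26.48
eef_pos: [558.8, -254.1, 23.7]
tool_rot: [3.142, -0.0, 0.021]
force: [-0.4, 0.2, 1.9]
width: 58.5
gripper_force: 66.3
```

Call:
{"name": "arm_command", "arguments": {
  "series": [100,0,0,0,0,100,0,0,0,0,100,0,0,0,0,100,0,0,0,0,100,0,0,0,0]
}}

```text
clock: 26.9
eef_pos: [558.8, -254.1, 23.3]
tool_rot: [3.142, -0.0, 0.021]
force: [0.1, 0.4, -0.5]
width: 85.4
gripper_force: 0.0
```

Call:
{"name": "arm_command", "arguments": {
  "series": [100,0,0,-1,0,100,0,0,-3.5,0,100,0,0,-6.5,0,100,0,0,-10,0,100,0,0,-13,0]
}}

```text
clock: 27.32
eef_pos: [558.8, -254.2, 155.9]
tool_rot: [3.141, -0.001, 0.021]
force: [0.8, -0.8, 0.7]
width: 85.6
gripper_force: 0.0
```

Call:
{"name": "arm_command", "arguments": {
  "series": [100,0,-3,0,0,100,0,-7,0,0,100,0,-11,0,0,100,0,-15,0,0,100,0,-18,0,0]
}}

```text
clock: 27.73
eef_pos: [554.7, -70.1, 154.3]
tool_rot: [-3.14, -0.001, 0.023]
force: [0.8, 1.4, -0.6]
width: 85.5
gripper_force: 0.0
```

```bash
python3 - <<'E'
from h import *
D={}
for n in("scene","top"):
    im,d=viewer.get_image(n);D[n]=(im,d)
P,uv=cloud("top",D["top"][1],(440,185,500,295))
k=(P[:,2]>38)&(P[:,2]<60);A=np.c_[P[k,:2]-P[k,:2].mean(0),np.ones(k.sum())];f=np.linalg.lstsq(A,P[k,2],rcond=None)[0]
print("top",k.sum(),"z",f[2],"tilt",np.degrees(f[:2]),cv2.minAreaRect(P[k&(P[:,2]>44),:2].astype(np.float32)))
a=cv2.resize(D["scene"][0][150:240,200:320],(400,300));b=cv2.resize(D["top"][0][180:300,400:560],(400,300))
cv2.imwrite("pics/end.png",np.hstack([a,b])[...,::-1])
E
```

```text
top 2098 z 48.809049438470936 tilt [ 2.22530759 -1.17181724] ((548.755859375, -252.40478515625), (138.86752319335938, 59.47833251953125), 1.1774660348892212)
```

```bash
python3 - <<'E'
from h import *
for n,box in(("top",(440,185,500,295)),("scene",(220,170,320,235))):
    im,d=viewer.get_image(n);P,uv=cloud(n,d,box)
    k=(P[:,2]>36)&(P[:,2]<62)&(abs(P[:,0]-559)<50)&(abs(P[:,1]+252)<24)
    print(n,k.sum(),"median z by x",[np.median(P[k&(abs(P[:,0]-x)<8),2]).round(1) for x in(515,535,559,580,600)],"by y",[np.median(P[k&(abs(P[:,1]-y)<6),2]).round(1) for y in(-272,-252,-232)])
    k=(P[:,2]>43)&(P[:,2]<62)&(P[:,0]>500)&(abs(P[:,1]+252)<45);print(" extents x",np.percentile(P[k,0],[1,99.5]),"y",np.percentile(P[k,1],[1,99]))
go(0,0,0,0)
E
```

```text
top 1312 median z by x [np.float64(50.2), np.float64(49.9), np.float64(50.2), np.float64(50.7), np.float64(50.7)] by y [np.float64(50.3), np.float64(50.3), np.float64(49.8)]
 extents x [501.41509683 616.99270526] y [-280.95060257 -223.57791019]
scene 453 median z by x [np.float64(49.4), np.float64(49.8), np.float64(49.5), np.float64(50.1), np.float64(50.0)] by y [np.float64(49.7), np.float64(50.0), np.float64(49.3)]
 extents x [504.37079643 619.84341111] y [-280.5007597  -222.75108042]
t 27.93 pos [555.2 -73.2 154.1] rpy [180.   -0.    1.3] q [ 0.03  0.6   0.09  1.85 -0.08  0.69 -1.39] F [ 0.  -0.8  0.3] w 85.2
shift cm [-55.34  -8.61  15.41] [-553.4  -86.1  154.1] roll 1.3
```

Both cameras put the bottle's top level at 50 mm (46 mm block on the 4 mm floor), so it is fully down, and the gripper is clear.

```bash
python3 -c "
from cell import workorder
print(workorder.finish_job())"
```

```text
the job is handed in; nothing more can be done
None
```

The job is handed in at about 28 s: I held the pump fully home against the stop at about 13 N for over a second, then laid the bottle flat and fully down in its own tray; no other stock was handled.

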